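Set a fixture plate's overhang to a gauge bar and hold it

ROBOT

A 6-joint arm with a two-finger parallel gripper is mounted at the origin on a cart in front of the work surface, level with it; the furniture and walls round the work are solid. World frame = base frame: x ahead of the robot, y to its left, z up, the work surface at z = 0. Lengths are in m, angles in rad, forces in N, time in s.
With the tool pointing down it reaches from about 0.375 to 0.975 m from the base axis. Payload 3.8 kg.
Tool frame: the origin (TCP) lies at the very end of the fingers, on their centre line; the grasp point (between the pads) lies 19 mm behind it; z points along the fingers, y is the line along which they close (so a half turn about z gives the same grasp; the last joint's range is limited). The gripper opens to 88 mm and grips with 3 to 60 N. Pads are 18 mm wide; open, the fingers measure 123 mm over their backs; the gripper's body (75 mm by 187 mm) begins 45 mm behind the grasp point.
Start: joints at [1.208, 0.264, 1.604, -0, 1.274, -0.037], TCP at [0.216, 0.639, 0.239] pointing down, gripper open.
Joint ranges: [-2.63, 2.63], [-0.94, 2.18], [0.31, 2.57], [-1.31, 4.45], [0, 2.66], [-2.55, 2.55]. Speed limits (rad/s): [2.57, 2.57, 3.14, 3.14, 3.14, 3.14].

INTERFACE

Orientations are given as a unit quaternion [x, y, z, w].
In Python, from workcell import manip, vision, spotter gives the robot as it stands.
- The arm moves only by the shell command python3 -m jog 'ROWS' [FORCE]. ROWS is JSON, a list of rows, each a list of 5 numbers: the shift along the tool's x, y, z in units of 25 mm (1.0 is 25 mm), then the turn about the tool's z in units of 10 degrees (1.0 is 10 degrees), then the closure, from 0 (fully open) to 1 (shut). A call has 1 to 5 rows; each row is the pose to reach, as a shift and turn from the pose commanded when the call began, along the tool's axes at that moment; what a row does not reach only later rows make up. A row lasts 1/8 s, in which the tool goes at most 62.5 mm and 10.7 degrees, less where a joint would pass 70% of its speed; a pose out of reach is approached as far as the arm can. A call with a gripper value outside its range is refused whole. The fingers move at their own pace and stop on an object; FORCE is the grip in N (left out, the last holds). Time passes only in rows, so rows that repeat a pose let the fingers close. It gives the time, the measured TCP pose, the force, the opening and the grip force at its end, in the units of the state.
- manip.get_state(): the state, without advancing time (a new reading comes with each control period).
- vision.snapshot(name): name is "scene" or "top" or "wrist"; returns a dict with "color" (420x560x3 uint8, blue, green, red), "range_z" (420x560 float32, m along the optical axis (not along the pixel's ray), 0 where there is no reading), "fovy" (degrees; the focal length in pixels is half the picture's height over the tangent of half this angle, whatever the lens; pixels are square), "cx", "cy" (the principal point, pixels), "extrinsics" (4x4, takes a point from camera to world coordinates). Camera axes: x right, y up, looking along -z (the intrinsics and any distortion apply to the point x, -y, -z); pixel columns grow to the right and rows downward; lengths in m; the calibration is good to about 2 mm. A picture is of the moment at which its call begins.
- manip.job_done(): hands the job in; it is judged then, once.
Trained networks look in a picture, given as the dict that the camera call returned (one of the last four; its "shot" number tells which), for a name from the list of things; names that differ only in an ending like _2 or _b are one class to them, and where a whole thing is asked for, a point or a joint stands for the part that bears it (a point fixed in the world has none). Each returns a list of dicts, best first, with "conf" (0 to 1); they miss things now and then, are a little off and sometimes report something else, mostly with a low value. They report only what shows in the picture. A call takes as long as a camera call.
- spotter.look_for(picture, target): "point" ([x, y, z] in m, in the coordinates of the camera as it stood for that picture, good to about 4 mm: the middle of the surface that is visible of it).
- spotter.outline_of(picture, target): "pixels" (420x560 bool, what is visible of it).
The state is a dict: "t": time; "q": joint angles; "dq": joint speeds; "joint_torque": joint torques, N m; "ee_pos": TCP position; "orientation": TCP orientation; "contact_force": force on the tool from outside, world axes, zero at the start; "wrist_torque": the same for the moment, N m; "width": finger opening in m; "grip_force": force on a finger pad.
Only numpy, scipy, OpenCV 4.12 (cv2) and the standard library are available. Lean on these libraries where they do the work, as an engineer would, in place of code of your own. Each camera call takes 0.05 s, during which the arm holds its last target. There are 200 camera calls.

TASK

First lay the short steel gauge bar flat on the bench, straight out from the stand's exit face (the narrow end of the stand on the robot's right): one end of the bar against that face, the bar centred on it and square to it, and let go of the bar. Then slide the aluminium plate along the stand's top and straight out over the bar, without lifting it off or letting it tip, until its leading end is flush above the bar's free end, with the plate centred over the bar and in line with it. More than half of the plate then overhangs and it would tip, so finish still holding it flat on the stand with the fingers, with the bar still in place; leave the tape roll, side cutter and tin alone.

Things in the scene. Friction and masses are not known exactly. Their poses are not given: they have to be found in the camera images.
- stand: Fixed green casting with flat grey top, a solid block 210 long x 110 wide x 60 mm high. Origin: on the bench at the foot of the exit face, mid-width. x runs from the exit face back along the stand (the exit face looks along -x, roughly to the robot's right), y across, z up; top at z = 60 mm, x = 0 to 210 mm. A fine dark line marks the centre (y = 0) on top and exit face.
- plate: Loose aluminium plate 200 x 50 x 12 mm, 0.26 to 0.43 kg, flat on the stand with marked holes on top. Starts wholly behind the exit face (up to 30 mm back), a little off centre and skewed. Origin: middle of underside, at its centre of mass; x along its length, away from the exit face (leading end at x = -100 mm), y across, z up. Grip across the width near the rear (x about +70 mm) from above.
- plate_end (a point): Middle of the lower edge of the plate's leading end (the end next to the exit face), at x = -100 mm on the plate; axes as the plate's.
- gauge: Loose plain steel bar, 125 long x 25 wide x 25 mm high, 0.5 kg, lying on the bench to the robot's right, nearer the robot than where it has to go. Origin: middle of its underside; x along its length (ends at -62.5 and +62.5 mm, both alike), y across, z up. In place, its origin is 62.5 mm out from the exit face and its far end marks an overhang of 125 mm.
- tape: Bystander: roll of tape lying flat, 69 mm across, 19 mm high; origin in the middle of its underside.
- cutter: Bystander: side cutter (red-handled cutting pliers) lying flat, 115 mm long, 12 mm high; origin in the middle of the underside.
- tin: Bystander: round tin, 63 mm across, 22 mm high; origin in the middle of the underside.

How it is judged:
On the way:
1. bar flat and released, end against the exit face (gap under 6 mm), within 10 mm of centre and 0.1 rad of square; plate not yet slid out (overhang under 30 mm) (x of gauge in the frame of stand between -0.069 and -0.056 m and y of gauge in the frame of stand between -0.01 and 0.01 m and angle between the x axis of gauge and the x axis of stand, either way round below 0.1 rad and height (world z) of gauge below 0.004 m and angle between gauge's own z axis and vertical below 0.04 rad and contact force between the fingers and gauge below 0.1 N and x of plate_end in the frame of stand above -0.03 m), for 0.2 s.
At the end, for the whole second after the job is handed in: Bar flat, released, end within 6 mm of the exit face, 10 mm of centre, 0.1 rad of square. Plate end flush with the bar's free end within 6 mm, within 14 mm of centre and 0.1 rad of in line; level (0.04 rad) on the stand (4 mm), at rest, clear of the bar, held by the fingers (over 0.8 N) (x of gauge in the frame of stand between -0.069 and -0.056 m and y of gauge in the frame of stand between -0.01 and 0.01 m and angle between the x axis of each of gauge, plate and the x axis of stand, either way round below 0.1 rad and height (world z) of gauge below 0.004 m and angle between each of gauge, plate's own z axis and vertical below 0.04 rad and contact force between each of the fingers, plate and gauge below 0.1 N and (x of plate_end in the frame of gauge between 0.0565 and 0.0685 m or x of plate_end in the frame of gauge between -0.0685 and -0.0565 m) and x of plate_end in the frame of stand below -0.1 m and y of plate_end in the frame of stand between -0.014 and 0.014 m and height (world z) of plate between 0.055 and 0.064 m and contact force between the fingers and plate above 0.8 N and linear speed of plate below 0.01 m/s); the arm keeps its last pose, push and grip.
It fails at once if the plate is lifted more than 20 mm off the stand (height (world z) of plate above 0.08 m).
It fails at once if the plate tips by more than 0.2 rad (angle between plate's own z axis and vertical above 0.2 rad).
It fails at once if the tape roll is moved more than 30 mm (distance of tape from where it was at the start of the episode above 0.03 m).
It fails at once if the side cutter is moved more than 30 mm (distance of cutter from where it was at the start of the episode above 0.03 m).
It fails at once if the tin is moved more than 30 mm (distance of tin from where it was at the start of the episode above 0.03 m).
It also fails if it takes over 53 s, if anything falls off the work surface, if the arm or the gripper's body presses on something with over 40 N, if the wrist force passes 120 N, or if a joint passes its speed limit or range.

## Working session

There is one attempt and no reset: what is moved stays moved. The work goes in short steps, Python scripts to look and compute and a shell command to move; the robot and the scene stay as the last step left them, time stands still between calls to the robot, and variables do not carry over. Pictures are saved under pics/ and viewed, at most 10 in all, crops included, and the job is handed in when it is done.

```bash
ls; mkdir -p pics; cat > h.py <<'E'
import numpy as np, cv2
from scipy.spatial.transform import Rotation as R
from workcell import manip, vision, spotter
def foc(p): return 210/np.tan(np.radians(p["fovy"])/2)
def cloud(p):
    z=p["range_z"]; f=foc(p); v,u=np.mgrid[0:420,0:560]
    c=np.stack([(u-p["cx"])/f*z,-(v-p["cy"])/f*z,-z],-1)
    E=np.array(p["extrinsics"]); return c@E[:3,:3].T+E[:3,3]
def rect(P):
    (c,s,a)=cv2.minAreaRect((P[:,:2]*1000).astype(np.float32))
    if s[0]<s[1]: s=s[::-1]; a+=90
    return np.round(c,1),np.round(s,1),round((a+90)%180-90,2)
E
cat > s1.py <<'E'
from h import *
st=manip.get_state(); print(st["t"],st["ee_pos"],st["orientation"],st["width"])
ims=[]
for n in ("scene","top"):
    p=vision.snapshot(n); cv2.imwrite(f"pics/{n}0.png",p["color"]); C=cloud(p)
    print(n,[k for k in p],p["fovy"],np.round(p["extrinsics"],3).tolist())
    for t in ("stand","plate","gauge","tape","cutter","tin"):
        L=spotter.look_for(p,t)[:2]; E=np.array(p["extrinsics"])
        print(t,[(round(l["conf"],2),np.round(E[:3,:3]@l["point"]+E[:3,3],3)) for l in L])
        O=spotter.outline_of(p,t)[:1]
        for o in O:
            m=o["pixels"]&(p["range_z"]>0); Q=C[m]
            zt=np.percentile(Q[:,2],90) if len(Q) else 0
            print("   ",round(o["conf"],2),m.sum(),"z90",round(zt,4),rect(Q[abs(Q[:,2]-zt)<.006]))
E
python3 s1.py
```

```text
pics
0.0 [0.21579053 0.63883725 0.23739344] [ 1.62163445e-01  9.86763297e-01 -1.07730450e-03 -2.26402628e-04] 0.08817843460235768
scene ['color', 'range_z', 'fovy', 'cx', 'cy', 'extrinsics', 'shot'] 46.54355821340221 [[0.857, 0.331, -0.395, 0.172], [-0.515, 0.566, -0.644, -0.42], [0.01, 0.755, 0.656, 0.683], [0.0, 0.0, 0.0, 1.0]]
stand [(0.88, array([0.481, 0.127, 0.062]))]
    0.61 4351 z90 0.06 (array([500. , 174.9]), array([212.4, 111.1]), -89.32)
plate [(0.95, array([0.486, 0.167, 0.073]))]
    0.7 2137 z90 0.0724 (array([488.1, 180.5]), array([200.4,  50.8]), 85.39)
gauge [(0.58, array([ 0.466, -0.046,  0.023])), (0.26, array([0.485, 0.166, 0.072]))]
    0.88 1575 z90 0.0251 (array([466.1, -34.3]), array([124.7,  27.5]), -67.98)
tape [(0.75, array([ 0.629, -0.089,  0.019]))]
    0.69 1207 z90 0.019 (array([632.3, -89.2]), array([69.3, 68.4]), 6.26)
cutter [(0.63, array([0.453, 0.402, 0.006])), (0.44, array([0.48 , 0.129, 0.058]))]
    0.81 553 z90 0.0113 (array([453.1, 407. ]), array([109.1,  42.4]), -1.58)
tin [(0.85, array([0.599, 0.399, 0.02 ]))]
    0.57 525 z90 0.0215 (arra
[... 200 characters left out ...]
, 0.999, 1.0], [0.0, 0.0, 0.0, 1.0]]
stand [(0.97, array([0.524, 0.172, 0.063]))]
    0.72 3431 z90 0.0623 (array([498.8, 173.5]), array([208.3, 108.7]), -89.93)
plate [(0.59, array([0.488, 0.179, 0.07 ]))]
    0.72 2796 z90 0.0743 (array([487.1, 179.6]), array([199.5,  49.8]), 85.31)
gauge [(0.88, array([ 0.469, -0.038,  0.023]))]
    0.96 870 z90 0.0273 (array([465.1, -35.5]), array([124.5,  25.2]), -68.04)
tape [(0.79, array([ 0.631, -0.09 ,  0.016]))]
    0.8 728 z90 0.0209 (array([630.6, -89.1]), array([68.5, 65.2]), -46.82)
cutter [(0.67, array([0.451, 0.406, 0.01 ]))]
    0.92 613 z90 0.0138 (array([453.3, 407.6]), array([109.8,  42. ]), 0.04)
tin [(0.8, array([0.606, 0.41 , 0.019]))]
```

```bash
cat > s2.py <<'E'
from h import *
# stand: fit lines to the top-face boundary; long axis angle & exit face centre
p=vision.snapshot("top");C=cloud(p)
for n in ("top","scene"):
    p=vision.snapshot(n);C=cloud(p)
    z0=.0623 if n=="top" else .060
    m=(abs(C[...,2]-z0-.006)<.014)&(p["range_z"]>0)&(abs(C[...,0]-.5)<.09)&(abs(C[...,1]-.174)<.14)
    Q=C[m]; print(n,len(Q),rect(Q))
    # exit-edge fit: min y per x-bin
    xs=np.arange(.45,.552,.006); e=[(x,Q[abs(Q[:,0]-x)<.003][:,1].min()) for x in xs]
    e=np.array(e); k=np.polyfit(e[:,0],e[:,1],1); print("exit edge slope",k, "y at .5",np.polyval(k,.5))
E
python3 s2.py
```

```text
top 6363 (array([499.1, 174.6]), array([211.1, 110. ]), -89.41)
exit edge slope [-0.00425919  0.07182501] y at .5 0.0696954200692578
scene 4748 (array([500.9, 176.3]), array([215.4, 112.4]), -89.5)
exit edge slope [0.01185002 0.06373237] y at .5 0.0696573786952754
```

View pics/top0.png

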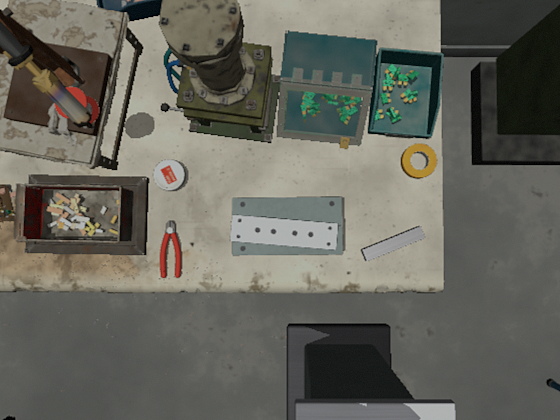

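View pics/scene0.png

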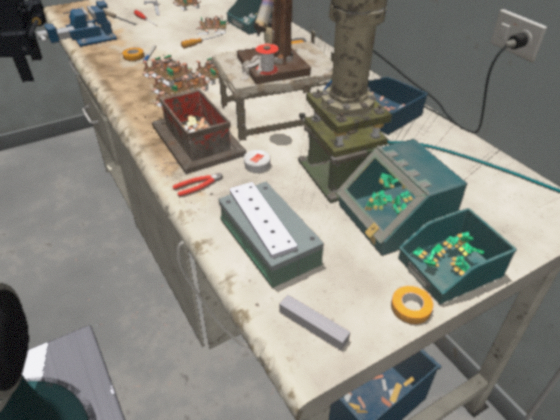

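The top view (pics/top0) shows the stand at about columns 232–343, rows 197–255, with the plate on it at rows 216–250. The bar is at (393, 243), the tape at (420, 160), the cutter at (170, 250) and the tin at (170, 175). This matches the network fits. The scene view confirms it, and nothing tall stands on the near side along the arm's path.

```bash
cat > go.py <<'E'
import sys; from h import *
# go.py x y z yaw(deg of tool y axis): units needed from the measured pose
x,y,z,a=map(float,sys.argv[1:5]); s=manip.get_state(); M=R.from_quat(s["orientation"]).as_matrix()
d=M.T@(np.array([x,y,z])-s["ee_pos"])/.025
cur=np.degrees(np.arctan2(M[1,1],M[0,1])); t=-((a-cur+90)%180-90)/10
print("units",np.round(d,2),"turn",round(t,2),"| t",round(s["t"],2),"ee",np.round(s["ee_pos"],4),"yaw",round(cur,2),"tilt",np.round(M[:2,2],4))
E
python3 go.py 0.4655 -0.035 0.13 22
```

```text
units [-18.09 -22.37   4.35] turn 4.93 | t 1.45 ee [0.216  0.6395 0.2387] yaw 71.33 tilt [0. 0.]
```

```bash
python3 -m jog '[[-18.1,-22.4,1,4.9,0],[-18.1,-22.4,1,4.9,0],[-18.1,-22.4,1,4.9,0],[-18.1,-22.4,1,4.9,0],[-18.1,-22.4,1,4.9,0]]' 30; python3 go.py 0.4655 -0.035 0.13 22
```

```text
t: 2.08
ee_pos: [0.3247, 0.3448, 0.2281]
orientation: [0.558, 0.83, 0.0, 0.0]
contact_force: [0.7, 0.6, 1.0]
width: 0.0881
grip_force: 0.0
units [-16.19  -0.51   3.92] turn 0.01 | t 2.08 ee [0.3247 0.3448 0.2281] yaw 22.13 tilt [0.001  0.0005]
```

```bash
python3 -m jog '[[-15.8,-0.5,2,0,0],[-15.8,-0.5,2,0,0],[-15.8,-0.5,3,0,0],[-15.8,-0.5,3,0,0],[-15.8,-0.5,3,0,0]]'; python3 -m jog '[[0,0,0,0,0]]'; python3 go.py 0.4655 -0.035 0.1 22
```

```text
t: 2.7
ee_pos: [0.4326, 0.0569, 0.1724]
orientation: [0.557, 0.831, 0.001, 0.001]
contact_force: [1.3, 0.8, -0.1]
width: 0.0886
grip_force: 0.0
t: 2.82
ee_pos: [0.4322, 0.0551, 0.1714]
orientation: [0.56, 0.829, -0.001, -0.0]
contact_force: [0.5, 0.6, 1.3]
width: 0.0884
grip_force: 0.0
units [-3.84 -0.11  2.86] turn -0.01 | t 2.83 ee [0.4322 0.0551 0.1714] yaw 21.92 tilt [-0.0012 -0.0009]
```

```bash
python3 -m jog '[[-3.8,-0.1,1,0,0],[-3.8,-0.1,2,0,0],[-3.8,-0.1,2.8,0,0],[-3.8,-0.1,2.8,0,0]]'; python3 go.py 0.4655 -0.035 0.004 22
```

```text
t: 3.32
ee_pos: [0.4642, -0.0289, 0.1007]
orientation: [0.557, 0.831, -0.001, -0.002]
contact_force: [-0.3, 0.7, 0.0]
width: 0.0878
grip_force: 0.0
units [-0.25 -0.03  3.87] turn 0.04 | t 3.33 ee [ 0.4642 -0.0289  0.1007] yaw 22.35 tilt [-0.0039  0.001 ]
```

```bash
python3 -m jog '[[-0.2,0,1.5,0,0],[-0.2,0,3,0,0],[-0.2,0,3.8,0,0],[-0.2,0,3.8,0,0]]'; python3 go.py 0.4655 -0.035 0.004 22
```

```text
t: 3.82
ee_pos: [0.4669, -0.0333, 0.0068]
orientation: [0.556, 0.831, -0.0, -0.001]
contact_force: [-0.0, 0.7, 0.0]
width: 0.0881
grip_force: 0.0
units [-0.04 -0.08  0.11] turn 0.04 | t 3.83 ee [ 0.4669 -0.0333  0.0068] yaw 22.43 tilt [-0.002   0.0005]
```

```bash
python3 -m jog '[[0,0,0,0,1],[0,0,0,0,1],[0,0,0,0,1],[0,0,0,0,1],[0,0,0,0,1]]' 30; python3 go.py 0.501 0.006 0.02 0.5
```

```text
t: 4.45
ee_pos: [0.4677, -0.0347, 0.0073]
orientation: [0.557, 0.831, 0.0, 0.0]
contact_force: [0.3, -0.3, 0.2]
width: 0.0403
grip_force: 0.0
units [ 1.    1.85 -0.51] turn 2.18 | t 4.45 ee [ 0.4677 -0.0347  0.0073] yaw 22.32 tilt [ 0.0002 -0.    ]
```

```bash
python3 -m jog '[[0,0,0,0,1],[0,0,0,0,1],[0,0,0,0,1],[0,0,-0.3,0,1],[0,0,-0.5,0,1]]' 30; python3 -m jog '[[0,0,-0.2,1,1],[0,0,-0.2,2.18,1],[0,0,-0.2,2.18,1]]'; cat > bar.py <<'E'
from h import *
for n in ("top","scene"):
    p=vision.snapshot(n); C=cloud(p); O=spotter.outline_of(p,"gauge")
    cv2.imwrite(f"pics/b_{n}.png",p["color"])
    for o in O[:1]:
        Q=C[o["pixels"]&(p["range_z"]>0)]; zt=np.percentile(Q[:,2],80)
        Q=Q[abs(Q[:,2]-zt)<.006]; print(n,round(o["conf"],2),"z",round(zt,4),rect(Q),len(Q))
E
python3 bar.py;  python3 go.py 0.501 0.006 0.015 0.5
```

```text
t: 5.08
ee_pos: [0.4671, -0.0345, 0.0195]
orientation: [0.557, 0.831, -0.0, -0.0]
contact_force: [0.5, -0.7, -4.8]
width: 0.0248
grip_force: 30.0
t: 5.45
ee_pos: [0.4674, -0.0346, 0.0247]
orientation: [0.703, 0.711, -0.0, -0.0]
contact_force: [0.3, 0.3, -5.4]
width: 0.0244
grip_force: 30.0
top 0.54 z 0.0441 (array([465.3,   3.1]), array([48.7, 23.2]), -89.86) 313
scene 0.96 z 0.0421 (array([467.5, -64.4]), array([65.4, 27.1]), -88.45) 559
units [1.61 1.36 0.38] turn 0.02 | t 5.65 ee [ 0.4674 -0.0346  0.0245] yaw 0.66 tilt [-0.0004  0.    ]
```

```bash
python3 -m jog '[[0,0.7,0,0,1],[0.7,1.39,0,0,1],[1.3,1.39,0,0,1],[1.3,1.39,0,0,1],[1.3,1.39,0.3,0,1]]'; python3 bar.py;  python3 go.py 0.502 0.006 0.0075 0.5
```

```text
t: 6.28
ee_pos: [0.502, -0.0018, 0.0171]
orientation: [0.703, 0.711, 0.0, 0.0]
contact_force: [-0.2, 0.1, -5.0]
width: 0.025
grip_force: 30.0
top 0.54 z 0.0364 (array([500.2,  37. ]), array([45.2, 23.5]), -89.96) 295
scene 0.93 z 0.0335 (array([499.9, -33.7]), array([61.6, 25.6]), -88.81) 491
units [0.33 0.04 0.36] turn 0.0 | t 6.47 ee [ 0.5012 -0.0021  0.0166] yaw 0.51 tilt [-0.0013 -0.0001]
```

```bash
python3 -m jog '[[0.1,0,0.34,0,1],[0.2,0,0.34,0,1],[0.32,0,0.34,0,1],[0.32,0,0.34,0,1]]'; python3 -m jog '[[0.05,0,0,0,1],[0.05,0,0,0,1]]';python3 -m jog '[[0.04,0,0,0,1],[0.04,0,0,0,1]]'
```

```text
t: 6.98
ee_pos: [0.5022, 0.0065, 0.0087]
orientation: [0.704, 0.711, 0.0, 0.0]
contact_force: [-0.2, -0.7, -4.9]
width: 0.0246
grip_force: 30.0
t: 7.22
ee_pos: [0.5023, 0.007, 0.0088]
orientation: [0.704, 0.711, -0.0, 0.0]
contact_force: [-0.1, -3.2, -4.5]
width: 0.0249
grip_force: 30.0
t: 7.48
ee_pos: [0.5023, 0.0071, 0.0089]
orientation: [0.703, 0.711, -0.001, 0.001]
contact_force: [0.7, -7.7, -4.3]
width: 0.0247
grip_force: 30.0
```

```bash
python3 -m jog '[[-0.06,0,0,0,1],[-0.06,0,0.06,0,1],[-0.06,0,0.07,0,1]]';  python3 -m jog '[[0,0,0,0,0.7],[0,0,0,0,0.5],[0,0,0,0,0.5],[0,0,0,0,0.5]]'; python3 go.py 0.501 -0.03 0.14 0.5
```

```text
t: 7.85
ee_pos: [0.5022, 0.007, 0.0071]
orientation: [0.704, 0.71, 0.0, 0.0]
contact_force: [0.0, -2.0, -1.0]
width: 0.0246
grip_force: 30.0
t: 8.35
ee_pos: [0.5022, 0.007, 0.007]
orientation: [0.704, 0.71, 0.0, 0.0]
contact_force: [-0.1, -0.8, -0.6]
width: 0.044
grip_force: 0.0
units [-1.48 -0.06 -5.32] turn 0.0 | t 8.35 ee [0.5022 0.007  0.007 ] yaw 0.53 tilt [0.0004 0.0001]
```

```bash
python3 -m jog '[[0,0,-0.8,0,0.5],[0,0,-2.5,0,0.3],[0,0,-5,0,0.1],[-4,0,-6,0,0],[-6,0,-6,0,0]]'; python3 -m jog '[[0,0,0,0,0]]'; cat > all.py <<'E'
from h import *
import sys
for n in ("top","scene"):
    p=vision.snapshot(n); C=cloud(p); cv2.imwrite(f"pics/a{sys.argv[1]}_{n}.png",p["color"])
    for t in ("gauge","plate","stand"):
        for o in spotter.outline_of(p,t)[:1]:
            Q=C[o["pixels"]&(p["range_z"]>0)]; zt=np.percentile(Q[:,2],80)
            Q=Q[abs(Q[:,2]-zt)<.006]; print(n,t,round(o["conf"],2),"z",round(zt,4),rect(Q),len(Q),"y",np.round(np.percentile(Q[:,1],[.5,99.5]),4))
E
python3 all.py 1;  python3 go.py 0.494 0.248 0.12 -4.7
```

```text
t: 8.98
ee_pos: [0.5046, -0.1167, 0.1565]
orientation: [0.703, 0.711, 0.001, 0.002]
contact_force: [0.3, -0.8, -0.7]
width: 0.0819
grip_force: 0.0
t: 9.1
ee_pos: [0.5039, -0.1195, 0.1553]
orientation: [0.706, 0.709, 0.0, 0.002]
contact_force: [1.1, 1.3, 1.2]
width: 0.0879
grip_force: 0.0
top gauge 0.74 z 0.0267 (array([500.4,   5. ]), array([119. ,  23.8]), -89.96) 768 y [-0.0523  0.0642]
top plate 0.62 z 0.0736 (array([487.1, 180. ]), array([200.1,  49.8]), 85.32) 2766 y [0.0819 0.2779]
top stand 0.98 z 0.0616 (array([498.8, 173.5]), array([208.5, 108.8]), -89.95) 3508 y [0.0699 0.2771]
scene gauge 0.6 z 0.0246 (array([501.6,   7.7]), array([126.1,  26. ]), -89.72) 899 y [-0.0545  0.0685]
scene plate 0.91 z 0.0718 (array([488. , 182.5]), array([205.3,  51. ]), 85.55) 1994 y [0.0809 0.2797]
scene stand 0.56 z 0.0595 (array([500.4, 175.2]), array([211.8, 112.2]), -89.21) 2367 y [0.0698 0.2774]
units [14.5  -0.19  1.34] turn 0.53 | t 9.5 ee [ 0.5029 -0.1145  0.1534] yaw 0.64 tilt [-0.0009  0.0004]
```

```bash
python3 -m jog '[[2,0,0,0,0],[14.5,-0.2,0,0.5,0],[14.5,-0.2,0,0.5,0],[14.5,-0.2,0,0.5,0],[14.5,-0.2,0,0.5,0]]'; python3 -m jog '[[2,0,0,0,0],[4,0,0,0,0],[5,0,0,0,0],[5,0,0,0,0]]'; python3 go.py 0.4931 0.25 0.0625 -4.7
```

```text
t: 10.12
ee_pos: [0.4957, 0.1869, 0.1539]
orientation: [0.734, 0.68, 0.0, 0.0]
contact_force: [1.4, -0.2, 0.2]
width: 0.0882
grip_force: 0.0
t: 10.62
ee_pos: [0.5056, 0.3103, 0.1536]
orientation: [0.733, 0.68, -0.0, 0.0]
contact_force: [0.3, -0.1, 0.1]
width: 0.0883
grip_force: 0.0
units [-2.44 -0.32  3.64] turn 0.04 | t 10.62 ee [0.5056 0.3103 0.1536] yaw -4.29 tilt [-0.0004 -0.0005]
```

```bash
python3 -m jog '[[-2.44,-0.3,0,0,0],[-2.44,-0.3,1.5,0,0],[-2.44,-0.3,3,0,0],[-2.44,-0.3,3.5,0,0],[-2.44,-0.3,3.5,0,0]]'; python3 go.py 0.4931 0.25 0.0625 -4.7
```

```text
t: 11.25
ee_pos: [0.4932, 0.2474, 0.0657]
orientation: [0.734, 0.679, -0.001, -0.0]
contact_force: [-0.6, -0.7, 1.1]
width: 0.0883
grip_force: 0.0
units [ 0.1  -0.01  0.13] turn 0.02 | t 11.25 ee [0.4932 0.2474 0.0657] yaw -4.51 tilt [-0.002  -0.0011]
```

```bash
python3 -m jog '[[0.1,0,0.1,0,0],[0.1,0,0.1,0,0]]'; python3 -m jog '[[0,0,0,0,1],[0,0,0,0,1],[0,0,0,0,1],[0,0,0,0,1],[0,0,0,0,1]]' 30;python3 -m jog '[[0,0,0,0,1],[0,0,0,0,1]]'
```

```text
t: 11.5
ee_pos: [0.4951, 0.2517, 0.0652]
orientation: [0.734, 0.679, 0.001, 0.0]
contact_force: [0.1, 0.2, 0.7]
width: 0.088
grip_force: 0.0
t: 12.12
ee_pos: [0.4941, 0.251, 0.0639]
orientation: [0.734, 0.679, 0.0, 0.0]
contact_force: [0.0, -0.2, 0.7]
width: 0.0494
grip_force: 30.0
t: 12.38
ee_pos: [0.494, 0.251, 0.0639]
orientation: [0.734, 0.679, 0.0, 0.0]
contact_force: [0.3, 0.1, 0.0]
width: 0.0495
grip_force: 30.0
```

```bash
python3 -m jog '[[-0.3,0.05,0,-0.1,1],[-0.6,0.1,0,-0.2,1],[-0.9,0.15,0,-0.35,1],[-1.2,0.2,0,-0.5,1],[-1.2,0.2,0,-0.5,1]]'; python3 all.py 2; python3 go.py 0.501 0.1145 0.0639 0.5
```

```text
t: 13.0
ee_pos: [0.4968, 0.2195, 0.0639]
orientation: [0.704, 0.71, -0.0, 0.0]
contact_force: [0.2, -1.4, 0.6]
width: 0.0493
grip_force: 30.0
top gauge 0.79 z 0.0268 (array([500.4,  -7.2]), array([95.9, 23.8]), -89.95) 598 y [-0.0544  0.0405]
top plate 0.57 z 0.0734 (array([495.7,  93.5]), array([90.6, 49. ]), -89.98) 1196 y [0.0486 0.1369]
top stand 0.88 z 0.0616 (array([498.9, 126.7]), array([114.6, 108.7]), -89.87) 1176 y [0.0697 0.1839]
scene gauge 0.78 z 0.0245 (array([501.7,   7.9]), array([126.4,  26.7]), 89.93) 917 y [-0.0545  0.0691]
scene plate 0.63 z 0.0718 (array([496.8, 151.1]), array([203.2,  51.9]), -89.87) 2074 y [0.0501 0.2481]
scene stand 0.71 z 0.0246 (array([501.7,   7.9]), array([126.5,  26.5]), -89.5) 904 y [-0.0545  0.0689]
units [-4.25  0.13 -0.  ] turn 0.0 | t 13.4 ee [0.4967 0.2206 0.0638] yaw 0.54 tilt [-0.0001 -0.0003]
```

```bash
python3 -m jog '[[-0.4,0.02,0,0,1],[-1,0.05,0,0,1],[-1.7,0.09,0,0,1],[-2.2,0.13,0,0,1],[-2.2,0.13,0,0,1]]' 40; python3 -m jog '[[-0.4,0,0,0,1],[-0.9,0,0,0,1],[-1.4,0,0,0,1],[-1.7,0,0,0,1],[-1.7,0,0,0,1]]'; python3 all.py 3; python3 go.py 0.501 0.1155 0.0639 0.5
```

```text
t: 14.02
ee_pos: [0.5005, 0.1639, 0.0639]
orientation: [0.704, 0.71, -0.0, 0.0]
contact_force: [-0.3, -1.1, -0.0]
width: 0.0495
grip_force: 40.0
t: 14.65
ee_pos: [0.5009, 0.1221, 0.0639]
orientation: [0.704, 0.71, -0.0, 0.0]
contact_force: [0.3, -2.7, -0.3]
width: 0.0494
grip_force: 40.0
top plate 0.62 z 0.0735 (array([500.6, -32.1]), array([47. , 35.4]), 0.02) 440 y [-0.0497 -0.0148]
top stand 0.82 z 0.0616 (array([498.8, 230.8]), array([109.1,  93.5]), 0.24) 2485 y [0.1896 0.2774]
scene gauge 0.91 z 0.0242 (array([501. ,   4.7]), array([120.8,  25.4]), -89.04) 438 y [-0.0548  0.0634]
scene plate 0.69 z 0.0719 (array([501.1,  52.1]), array([200.3,  52.1]), -89.11) 2529 y [-0.0469  0.1488]
scene stand 0.86 z 0.0592 (array([500.4, 167.2]), array([231.3, 111.7]), -89.56) 1258 y [0.0693 0.2793]
units [-0.31  0.   -0.  ] turn 0.01 | t 15.05 ee [0.5008 0.1233 0.0639] yaw 0.56 tilt [-0.0001 -0.0003]
```

```bash
python3 -m jog '[[-0.15,0,0,0,1],[-0.29,0,0,0,1],[-0.29,0,0,0,1],[-0.29,0,0,0,1]]'; python3 all.py 4; python3 go.py 0.501 0.1155 0.0639 0.5
python3 -c "
import cv2;a=cv2.imread('pics/a4_scene.png')[180:380,180:400];cv2.imwrite('pics/crop4.png',cv2.resize(a,None,fx=3,fy=3,interpolation=cv2.INTER_CUBIC)[:600])"
```

```text
t: 15.55
ee_pos: [0.5011, 0.1161, 0.064]
orientation: [0.704, 0.71, 0.0, 0.0]
contact_force: [-0.4, 2.3, 1.4]
width: 0.0492
grip_force: 40.0
top gauge 0.28 z 0.0129 (array([452.2, 407.1]), array([108.2,  40.4]), 2.11) 539 y [0.3866 0.4264]
top plate 0.86 z 0.0732 (array([500.6, -39.9]), array([47.1, 31.5]), -0.14) 398 y [-0.0553 -0.0248]
top stand 0.56 z 0.0617 (array([498.7, 225.1]), array([109.1, 104.7]), 0.31) 2797 y [0.1782 0.2773]
scene gauge 0.79 z 0.024 (array([500.5,   7.1]), array([124.3,  24.9]), -88.78) 415 y [-0.055   0.0671]
scene plate 0.79 z 0.0717 (array([501. ,  46.5]), array([201.8,  51.9]), -89.69) 2577 y [-0.0537  0.1427]
scene stand 0.83 z 0.0591 (array([500. , 175.3]), array([212.8, 111.3]), -89.26) 1271 y [0.0694 0.2799]
units [-0.02 -0.    0.  ] turn 0.0 | t 15.95 ee [0.5011 0.1161 0.064 ] yaw 0.53 tilt [0.0004 0.0001]
```

View pics/crop4.png

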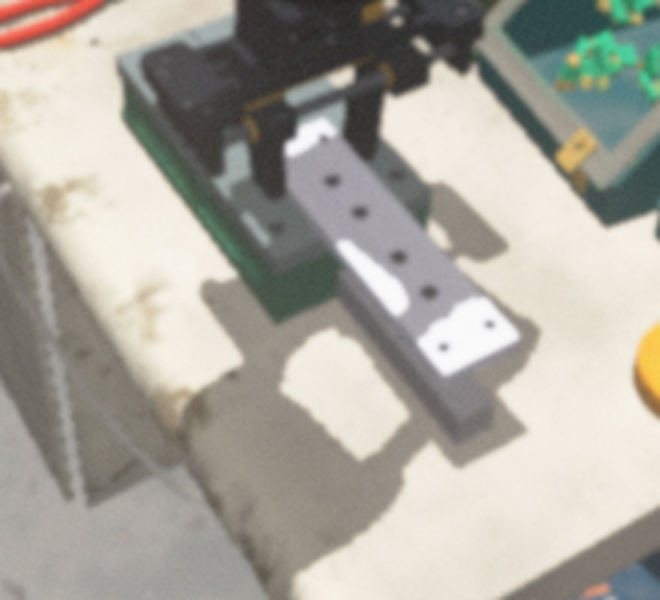

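The crop shows the plate level, gripped at its rear and lying straight over the bar. The plate's end edge is at about (430–520, 375–335), with the bar's free end below it at (460, 440). By measurement the two ends agree within about 1 mm, so I am handing it in.

```bash
python3 -m jog '[[0,0,0,0,1],[0,0,0,0,1]]'; python3 -c "
from workcell import manip
print(manip.job_done())"
```

```text
t: 16.2
ee_pos: [0.5011, 0.1161, 0.064]
orientation: [0.704, 0.71, 0.0, 0.0]
contact_force: [0.2, 2.9, 2.3]
width: 0.0494
grip_force: 40.0
the job is handed in; nothing more can be done
None
```

I handed the job in at 16.2 s, and no verdict came back: the bar is released against the exit face, and the plate is slid out level, measured flush with the bar's free end to about 1 mm and still held at 40 N.

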